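# Set out a coffee sample and press its price label home

### The arm

A 6-joint arm with a two-finger parallel gripper is mounted at the origin on the work surface. World frame = base frame: x ahead of the robot, y to its left, z up, the work surface at z = 0. Lengths are in mm, angles in rad, forces in N, time in s.
With the tool pointing down it reaches from about 300 to 750 mm from the base axis. Payload 8.5 kg.
Tool frame: the origin (TCP) lies between the finger pads; the fingertips stand 17 mm ahead of it and the grasp point (between the pads) lies 2 mm behind it; z points along the fingers, y is the line along which they close (so a half turn about z gives the same grasp; the last joint's range is limited). The gripper opens to 88 mm and grips with 3 to 60 N. Pads are 18 mm wide; open, the fingers measure 123 mm over their backs; the gripper's body (75 mm by 187 mm) begins 45 mm behind the grasp point.
Start: joints at [-1.49, 0.381, 1.297, -0, 1.464, -0.215], TCP at [160.322, -526.096, 255.748] pointing down, gripper open.
Joint ranges: [-3.11, 3.11], [-0.89, 2.33], [0.22, 2.48], [-1.42, 4.56], [0.17, 2.85], [-2.88, 2.88]. Speed limits (rad/s): [2.39, 2.39, 3.14, 3.14, 3.14, 3.14].

### API

Orientations are given as a rotation vector (axis times angle).
In Python, from rig import r gives the robot as it stands.
- The arm moves only by the tool play_rows, never from a script. Its argument "moves" is a list of rows, each an object with "slide": the shift along the tool's x, y, z in cm, a list of three; "rot": the turn, a rotation vector about the tool's x, y, z in rad, a list of three; "gripper": the opening, from 0 (shut) to 1 (fully open). A call has 1 to 12 rows; each row is the pose to reach, as a shift and turn from the pose commanded when the call began, along the tool's axes at that moment; what a row does not reach only later rows make up. A row lasts 1/8 s, in which the tool goes at most 62.5 mm and 10.7 degrees, less where a joint would pass 70% of its speed; a pose out of reach is approached as far as the arm can. A call with a gripper value outside its range is refused whole. The fingers move at their own pace and stop on an object; "newtons" is the grip in N (left out, the last holds). Time passes only in rows, so rows that repeat a pose let the fingers close. It gives the time, the measured TCP pose, the force, the opening and the grip force at its end, in the units of the state.
- r.get_state(): the state, without advancing time (a new reading comes with each control period).
- r.snapshot(name): name is "scene" or "side" or "wrist"; returns a dict with "pixels" (480x640x3 uint8, blue, green, red), "fx", "fy", "cx", "cy" (pixels), "R" (3x3) and "t" (3): a world point X has camera coordinates R X + t; the wrist camera has in their place "T_tool_cam" (4x4, takes a point from camera to tool coordinates, whose origin is the TCP and whose axes are the flange's). Camera axes: x right, y down, z forward; pixel columns grow to the right and rows downward; lengths in mm; the calibration is good to about 2 mm. A picture is of the moment at which its call begins: read the wrist's pose just before it. There is no depth.
- r.sign_off(): hands the job in; it is judged then, once.
The state is a dict: "time": time; "qpos": joint angles; "joint_vel": joint speeds; "joint_efforts": joint torques, N m; "tool_pos": TCP position; "eef_rot": TCP orientation; "wrist_force": force on the tool from outside, world axes, zero at the start; "moment": the same for the moment, N m; "opening": opening from 0.0 (shut) to 1.0 (fully open); "gripper_force": force on a finger pad.
Only numpy, scipy, OpenCV 4.12 (cv2) and the standard library are available. Lean on these libraries where they do the work, as an engineer would, in place of code of your own. Each camera call takes 0.05 s, during which the arm holds its last target. There are 200 camera calls.

### The job

On the tasting counter, slide the carrier that bears the bean jar along its rail to the station in the middle, until the sprung roller sits in the carrier's notch; keep it down on the rail. Then take the label holder out of its wooden rack and push it down, upright and centred, behind the lip on that carrier until its sprung pad is pressed fully home, and finish while still holding it pressed there: the pad lifts it again if you let go. Leave everything else on the counter where it is, including the carrier with the cups.

Things in the scene. Friction and masses are not known exactly. Their poses are not given: they have to be found in the camera images.
- rail: Fixed aluminium rail, 130 mm across (x), 480 mm long (y, the sliding direction). Origin: centre of its underside. Carriers slide on its 8 mm base plate between 6 mm guide walls that rise to 22 mm above the counter. At mid-length on the -x side a steel roller stands in a black bracket.
- station (a point): The middle station: centre of the rail, on top of its base plate (8 mm above the counter), level along the rail with the detent roller. The carrier is at the station when its origin is over this point.
- roller (a joint): Detent roller at the rail's middle (20 mm diameter, upright): 0 m when it stands out fully, 4 mm inside the guide, or sits in the carrier's notch; about 0.003 while the carrier's side face pushes it back. Spring 5.6 N in the notch, about 8 N on the face. Rail and roller are slick; the carrier rides over the roller, the push takes up to about 15 N, most where its corner meets the roller, 53 mm before the station.
- carrier: Carrier with bean jar and label lip: loose wooden sled 110 x 110 x 18 mm, 0.55 kg, 1 mm total play between the guides. Origin: centre of its underside, on the base plate; axes along the rail's. Starts 140 to 170 mm from the station, on either side. Its -x side has rounded corners and, at y = 0, the notch for the roller.
- jar_lid (a point): Centre of the top of the steel lid of the bean jar fixed on the carrier: (-26, 0, 80) mm in the carrier's frame. The jar is glass, 52 mm diameter, from 18 to 80 mm above the carrier's underside; it may be gripped to slide the carrier.
- lip (a point): Middle of the label channel: (36, 0, 40) mm in the carrier's frame. Channel 9 mm wide, 90 mm long along the carrier's y, ends open, floor at 18 mm, between an aluminium back wall (straight to 43 mm above the carrier's underside) and the lip (+x side, straight to 39 mm). Above, both flare out, 30 degrees from upright, to about 53 and 49 mm, mouth about 20 mm wide.
- pad (a joint): Sprung pad in the channel (7 x 70 mm), value in m, 0 at rest (pad top 30 mm above the carrier's underside), growing downward to the stop at 0.008 (pad top 22 mm). Its spring takes 2.8 N to start and 8.4 N at the stop. Pressed home means at or near the stop.
- rack: Fixed wooden block 50 x 110 x 32 mm (x, y, z) with a slot 8 mm wide, 22 mm deep along its y through its middle, in which the label holder stands. Origin: centre of its underside.
- holder: Label holder, loose grey plastic, 60 g: upright plate 6 x 80 x 42 mm (x, y, z), paper card on both faces (either may look outward), with a grip tab 12 x 24 x 36 mm on the middle of its top edge. Origin: middle of the bottom edge, z up. Starts in the rack's slot, bottom 10 mm above the counter, axes along the rack's.
- grip_tab (a point): Point in the holder's grip tab, 66 mm above the holder's bottom edge (12 mm below the tab's top).
- cup_carrier: The other carrier, without lip: the same sled with a stack of clear tasting cups (52 mm diameter, to 84 mm above its underside), parked 140 to 170 mm from the station on the other side. Origin: centre of its underside. To be left alone.

How it is judged:
By the outcome, as a careful person would: the job done as asked, in the order asked, and still so for the second after the job is handed in, while the arm keeps its last pose, push and grip.
It also fails if it takes over 61 s, if anything falls off the work surface, if the arm or the gripper's body presses on something with over 40 N, if the wrist force passes 120 N, or if a joint passes its speed limit or range.

## Working session

There is one attempt and no reset: what is moved stays moved. The work goes in short steps, Python scripts to look and compute and a tool call to move; the robot and the scene stay as the last step left them, time stands still between calls to the robot, and variables do not carry over. Pictures are saved under pics/ and viewed, at most 10 in all, crops included, and the job is handed in when it is done.

Besides the shell and the picture viewer there is one more tool, called after "Request:" as name([rows], argument=value, ...), one row to a line, values as JSON. play_rows: Moves the arm, as the interface text tells. Its arguments: {"type":"object","properties":{"moves":{"type":"array","items":{"type":"object","properties":{"slide":{"type":"array","items":{"type":"number"}},"rot":{"type":"array","items":{"type":"number"}},"gripper":{"type":"number"}}}},"newtons":{"type":"number"}},"required":["moves"]}

```bash
mkdir -p pics; ls; python3 - <<'E'
from rig import r
import cv2,json,numpy as np
s=r.get_state();print(s)
for n in("scene","side"):
    d=r.snapshot(n);cv2.imwrite(f"pics/{n}0.png",d["pixels"])
    np.savez(f"{n}0.npz",**{k:d[k] for k in("fx","fy","cx","cy","R","t")})
    print(n,d["fx"],d["cx"],-np.array(d["R"]).T@np.array(d["t"]))
E
```

```text
pics
{'time': 0.0, 'qpos': array([-1.49029246e+00,  3.81206141e-01,  1.29824768e+00, -4.58509926e-05,
        1.46361308e+00, -2.15308455e-01]), 'joint_vel': array([-8.31026560e-05,  1.57705622e-04,  1.13605319e-05,  1.70015835e-03,
        2.30762462e-04, -3.50697217e-04]), 'joint_efforts': array([-9.91246707e-04, -4.37932956e+01, -2.24554503e+01,  7.12193479e-02,
        3.52863141e-02, -1.32305040e-04]), 'tool_pos': array([ 160.29603067, -525.85326619,  255.13672134]), 'eef_rot': array([-3.10583312e+00, -4.62759035e-01, -8.44878933e-05]), 'wrist_force': array([-0.20006569, -0.65468242,  0.7485671 ]), 'moment': array([ 0.05971265, -0.02291351,  0.01522236]), 'gripper_force': 0.0, 'opening': 0.9984244566797414}
scene 561.7717583249745 333.156713996402 [1174.65294764   48.42287029  690.76785985]
side 473.06386078265496 323.65148529236745 [462.84939576 407.28049989 581.08723253]
```

View pics/scene0.png

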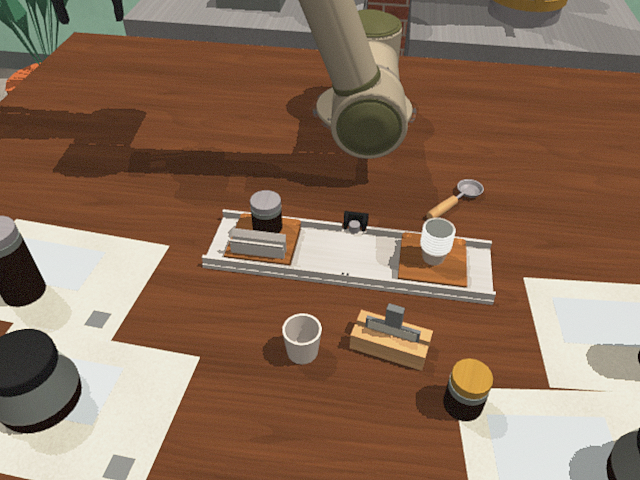

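View pics/side0.png

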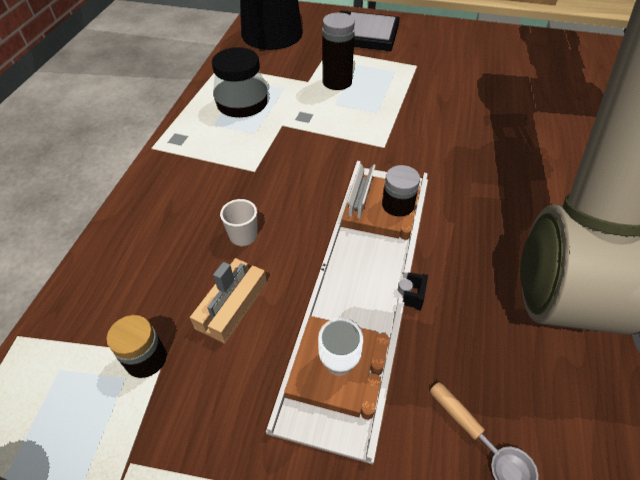

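The scene view shows the bean carrier at the left (-y) end, with the lid at (266,198), the roller at (354,226), the cups at the right and the rack tab at (396,308). The side view shows the lid at (402,174), the tab at (222,268) and the rail running from (390,168) to (322,447).

```bash
cat >h.py <<'E'
import numpy as np
from scipy.optimize import least_squares
C={n:np.load(f"{n}0.npz") for n in("scene","side")}
def proj(n,X):
    c=C[n];p=np.atleast_2d(X)@c["R"].T+c["t"]
    return np.c_[c["fx"]*p[:,0]/p[:,2]+c["cx"],c["fy"]*p[:,1]/p[:,2]+c["cy"]]
def body(p,L):
    c,s=np.cos(p[2]),np.sin(p[2]);L=np.array(L,float)
    return L@np.array([[c,s,0],[-s,c,0],[0,0,1]])+[p[0],p[1],0]
def fit(f,obs,p0):
    g=lambda p:np.concatenate([(proj(n,f(p,L))-np.array(o)).ravel() for n,L,o in obs])
    q=least_squares(g,p0,loss="soft_l1",f_scale=2);return q.x,g(q.x).reshape(-1,2).round(1).tolist()
E
python3 - <<'E'
from h import *
c=[(-65,-240,22),(65,-240,22),(65,240,22),(-65,240,22)]
p,e=fit(body,[("scene",c,[(223,212),(203,262),(494,294),(491,242)]),("side",c,[(427,174),(358,165),(271,433),(374,460)])],[500,0,0]);print("rail",p,e)
k=[(-25,-55,32),(-25,55,32),(25,55,32),(25,-55,32)]
q,e=fit(body,[("scene",k,[(360,313),(433,328),(424,353),(350,338)]),("side",k,[(266,272),(221,324),(193,312),(238,261)])],[700,50,0]);print("rack",q,e)
pt=lambda p,L:p[None]
print("tab top",fit(pt,[("scene",0,[(396,308)]),("side",0,[(222,268)])],[700,50,80]))
l,e=fit(pt,[("scene",0,[(265.5,198)]),("side",0,[(402,174)])],[500,-150,88]);print("lid",l,e)
R=np.array([[np.cos(p[2]),np.sin(p[2])],[-np.sin(p[2]),np.cos(p[2])]])
print("lid in rail",R@(l[:2]-p[:2]))
print("roller pred",proj("scene",body(p,[(-66,0,25)])),proj("side",body(p,[(-66,0,25)])))
E
```

```text
rail [ 4.95600600e+02  1.51122570e+01 -2.11685004e-02] [[1.3, -2.9], [-0.5, -2.2], [3.9, 0.1], [1.4, -3.9], [-0.2, -1.0], [-5.1, -4.6], [-5.0, -2.5], [3.1, 0.1]]
rack [ 6.68020525e+02  8.83441531e+01 -2.33088112e-01] [[0.3, -4.9], [-1.1, 1.1], [-0.0, 2.9], [-0.3, -4.8], [0.2, -3.1], [1.8, 6.5], [-1.7, 3.5], [-1.4, -4.5]]
tab top (array([669.79377202,  89.75844091,  87.63325603]), [[-0.3, -0.3], [-0.2, 0.3]])
lid [ 466.23407975 -134.59633072   91.42087573] [[0.1, 0.1], [0.1, -0.1]]
lid in rail [ -26.19107082 -150.29664511]
roller pred [[355.77840387 221.68241826]] [[408.28924609 284.59388501]]
```

Request:
play_rows([
  {"slide": [40.7, -28.6, 5.5], "rot": [0, 0, 0.317], "gripper": 1},
  {"slide": [40.7, -28.6, 5.5], "rot": [0, 0, 0.317], "gripper": 1},
  {"slide": [40.7, -28.6, 5.5], "rot": [0, 0, 0.317], "gripper": 1},
  {"slide": [40.7, -28.6, 5.5], "rot": [0, 0, 0.317], "gripper": 1},
  {"slide": [40.7, -28.6, 5.5], "rot": [0, 0, 0.317], "gripper": 1},
  {"slide": [40.7, -28.6, 5.5], "rot": [0, 0, 0.317], "gripper": 1},
  {"slide": [40.7, -28.6, 5.5], "rot": [0, 0, 0.317], "gripper": 1},
  {"slide": [40.7, -28.6, 5.5], "rot": [0, 0, 0.317], "gripper": 1},
  {"slide": [40.7, -28.6, 5.5], "rot": [0, 0, 0.317], "gripper": 1},
  {"slide": [40.7, -28.6, 5.5], "rot": [0, 0, 0.317], "gripper": 1},
  {"slide": [40.7, -28.6, 5.5], "rot": [0, 0, 0.317], "gripper": 1},
  {"slide": [40.7, -28.6, 5.5], "rot": [0, 0, 0.317], "gripper": 1},
])

```text
time: 1.6
tool_pos: [465.8, -134.9, 200.9]
eef_rot: [3.141, -0.037, 0.0]
wrist_force: [-1.0, -0.3, -0.3]
opening: 1.0
gripper_force: 0.0
```

```bash
cat >>h.py <<'E'
from scipy.spatial.transform import Rotation as Ro
def tool(s): return Ro.from_rotvec(s["eef_rot"]).as_matrix(),np.array(s["tool_pos"])
def wr(name):
    from rig import r; import cv2
    s=r.get_state();d=r.snapshot("wrist");cv2.imwrite(f"pics/{name}.png",d["pixels"])
    R,p=tool(s);T=np.array(d["T_tool_cam"])
    Rc=R@T[:3,:3];tc=R@T[:3,3]+p
    np.savez(f"{name}0.npz",fx=d["fx"],fy=d["fy"],cx=d["cx"],cy=d["cy"],R=Rc.T,t=-Rc.T@tc);C[name]=np.load(f"{name}0.npz")
    print("cam",tc.round(1),"tool",p.round(1),s["eef_rot"].round(3),s["time"])
def load(n): C[n]=np.load(f"{n}0.npz")
def delta(s,X,yaw=None):
    "tool-axis slide in cm to world X, and turn about tool z to bring tool x to yaw"
    R,p=tool(s);y=np.arctan2(R[1,0],R[0,0])
    print("tool x yaw",y.round(4),"slide",(R.T@(np.array(X)-p)/10).round(2),"rotz",None if yaw is None else round(y-yaw,4))
E
python3 - <<'E'
from h import *
wr("w1")
E
```

```text
cam [ 545.7 -137.3  329.2] tool [ 465.8 -134.9  200.9] [ 3.141 -0.037  0.   ] 1.6
```

View pics/w1.png

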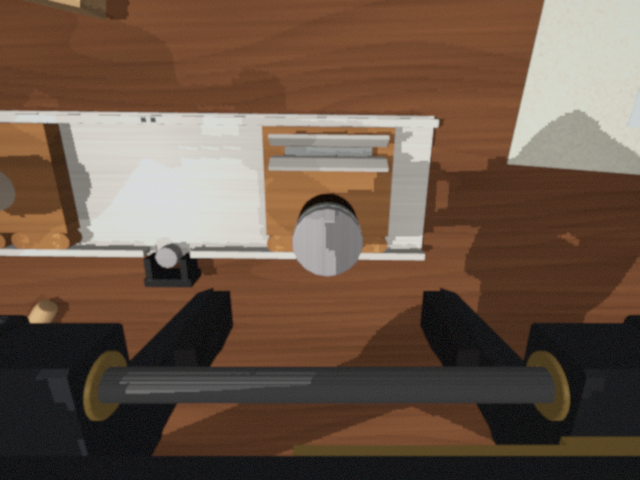

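The wrist view shows the lid centre at (328,240), the roller at (167,250), and the rail top edge from (0,112) to (437,119). The carrier edges are at columns 263 and 391.

```bash
cat >>h.py <<'E'
def bp(n,uv,z):
    c=C[n];uv=np.atleast_2d(uv).astype(float);d=np.c_[(uv[:,0]-c["cx"])/c["fx"],(uv[:,1]-c["cy"])/c["fy"],np.ones(len(uv))]@c["R"];o=-c["R"].T@c["t"]
    return o+d*((z-o[2])/d[:,2])[:,None]
E
python3 - <<'E'
from h import *;from rig import r
load("w1")
print("lid",bp("w1",[328,240],88)); print("roller",bp("w1",[[167,252]],28))
a=bp("w1",[[0,111],[437,117],[0,249],[425,255]],22);print(a,[np.arctan2(*(q-p)[:2]) for p,q in((a[1],a[0]),(a[3],a[2]))])
print("edges",bp("w1",[[263,150],[391,150],[263,240]],26))
print("lip",bp("w1",[[328,134],[328,158]],60))
E
```

```text
lid [[ 468.43287431 -136.99499289   88.        ]]
roller [[441.09413578   9.48160764  28.        ]]
[[ 564.26852541  129.2243617    22.        ]
 [ 551.56416796 -228.86752529   22.        ]
 [ 445.45129925  166.03061976   22.        ]
 [ 430.60218069 -226.71500007   22.        ]] [np.float64(0.035463052006519856), np.float64(0.0377904892194876)]
edges [[ 528.71046956  -84.30238523   26.        ]
 [ 526.29617834 -191.18620939   26.        ]
 [ 449.90409113  -78.15977243   26.        ]]
lip [[ 540.87948349 -138.66855404   60.        ]
 [ 523.73652606 -138.30875548   60.        ]]
```

Request:
play_rows([
  {"slide": [0.2, 0.1, 5], "rot": [0, 0, 0.0125], "gripper": 1},
  {"slide": [0.2, 0.1, 10], "rot": [0, 0, 0.0125], "gripper": 1},
  {"slide": [0.2, 0.1, 13.1], "rot": [0, 0, 0.0125], "gripper": 1},
  {"slide": [0.2, 0.1, 13.1], "rot": [0, 0, 0.0125], "gripper": 1},
  {"slide": [0.2, 0.1, 13.1], "rot": [0, 0, 0.0125], "gripper": 0.5},
  {"slide": [0.2, 0.1, 13.1], "rot": [0, 0, 0.0125], "gripper": 0.5},
  {"slide": [0.2, 0.1, 13.1], "rot": [0, 0, 0.0125], "gripper": 0.5},
  {"slide": [0.2, 0.1, 13.1], "rot": [0, 0, 0.0125], "gripper": 0.5},
], newtons=20)

```text
time: 2.65
tool_pos: [468.4, -135.0, 70.3]
eef_rot: [3.141, -0.053, 0.001]
wrist_force: [-0.1, -0.3, 4.1]
opening: 0.586
gripper_force: 20.0
```

Request:
play_rows([
  {"slide": [0, -1, 0], "gripper": 0.5},
  {"slide": [0, -2, 0], "gripper": 0.5},
  {"slide": [0, -4, 0], "gripper": 0.5},
  {"slide": [0, -6, 0], "gripper": 0.5},
  {"slide": [0, -8, 0], "gripper": 0.5},
  {"slide": [0, -8, 0], "gripper": 0.5},
])

```text
schema error: expected keys slide, rot, gripper
```

```bash
python3 - <<'E'
from h import *
wr("w2")
E
```

```text
cam [ 548.2 -138.2  198.6] tool [ 468.4 -135.    70.3] [ 3.141e+00 -5.300e-02  1.000e-03] 2.65
```

View pics/w2.png

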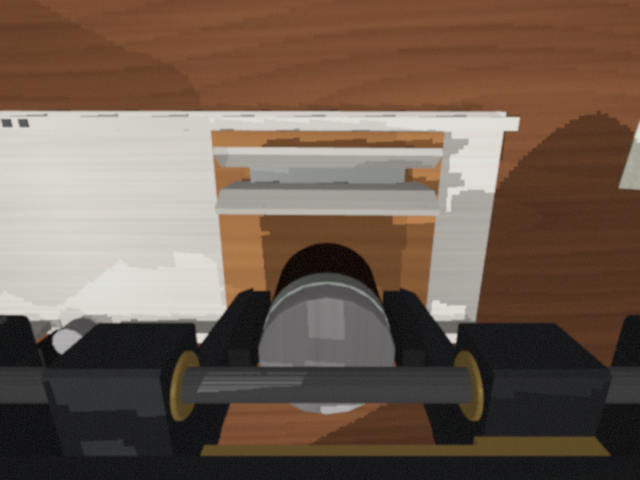

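The jar is gripped and centred at (327,340), and the rail edge lies horizontal in the image. The move itself was refused because the rows had no "rot", so I'll resend it.

Request:
play_rows([
  {"slide": [0, -1, 0], "rot": [0, 0, 0], "gripper": 0.5},
  {"slide": [0, -2, 0], "rot": [0, 0, 0], "gripper": 0.5},
  {"slide": [0, -4, 0], "rot": [0, 0, 0], "gripper": 0.5},
  {"slide": [0, -6, 0], "rot": [0, 0, 0], "gripper": 0.5},
  {"slide": [0, -8, 0], "rot": [0, 0, 0], "gripper": 0.5},
  {"slide": [0, -8, 0], "rot": [0, 0, 0], "gripper": 0.5},
])

```text
time: 3.45
tool_pos: [471.1, -53.5, 70.2]
eef_rot: [-3.141, 0.05, -0.002]
wrist_force: [0.7, 2.8, 7.3]
opening: 0.583
gripper_force: 20.0
```

Request:
play_rows([
  {"slide": [0, -0.5, 0], "rot": [0, 0, 0], "gripper": 0.5},
  {"slide": [0, -1, 0], "rot": [0, 0, 0], "gripper": 0.5},
  {"slide": [0, -1.5, 0], "rot": [0, 0, 0], "gripper": 0.5},
  {"slide": [0, -2, 0], "rot": [0, 0, 0], "gripper": 0.5},
  {"slide": [0, -2.5, 0], "rot": [0, 0, 0], "gripper": 0.5},
  {"slide": [0, -3, 0], "rot": [0, 0, 0], "gripper": 0.5},
  {"slide": [0, -3.5, 0], "rot": [0, 0, 0], "gripper": 0.5},
  {"slide": [0, -4, 0], "rot": [0, 0, 0], "gripper": 0.5},
  {"slide": [0, -4, 0], "rot": [0, 0, 0], "gripper": 0.5},
], newtons=30)

```text
time: 4.58
tool_pos: [472.8, -15.1, 70.3]
eef_rot: [3.14, -0.053, 0.003]
wrist_force: [0.1, -2.6, 7.0]
opening: 0.584
gripper_force: 30.0
```

Request:
play_rows([
  {"slide": [0, -0.4, 0], "rot": [0, 0, 0], "gripper": 0.5},
  {"slide": [0, -0.8, 0], "rot": [0, 0, 0], "gripper": 0.5},
  {"slide": [0, -1.2, 0], "rot": [0, 0, 0], "gripper": 0.5},
  {"slide": [0, -1.6, 0], "rot": [0, 0, 0], "gripper": 0.5},
  {"slide": [0, -1.8, 0], "rot": [0, 0, 0], "gripper": 0.5},
  {"slide": [0, -1.8, 0], "rot": [0, 0, 0], "gripper": 0.5},
])

```text
time: 5.32
tool_pos: [473.5, 2.6, 70.3]
eef_rot: [3.14, -0.052, 0.003]
wrist_force: [0.4, -3.6, 5.4]
opening: 0.579
gripper_force: 30.0
```

```bash
python3 - <<'E'
from h import *
wr("w3")
E
```

```text
cam [ 5.531e+02 -5.000e-01  1.987e+02] tool [473.5   2.6  70.3] [ 3.14e+00 -5.20e-02  3.00e-03] 5.325
```

View pics/w3.png

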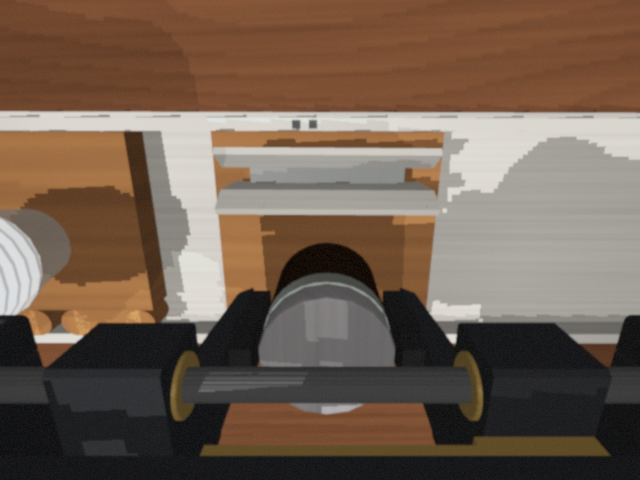

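The twin black marks at (296,124) and (313,124) on the guide show mid-length. The carrier centre is near column 329, so it still has roughly 8 mm to go.

```bash
python3 - <<'E'
from h import *
load("w3");load("w1")
print("marks",bp("w3",[304.5,124],22),bp("w1",[148,119],22),"carrier front corners",bp("w3",[[212,132],[444,132]],26), "lip ends",bp("w3",[[213,150],[442,150],[217,206],[440,206]],[58]))
E
```

```text
marks [[555.18759426   9.51612815  22.        ]] [[555.37333626   9.22963082  22.        ]] carrier front corners [[552.99582017  52.76601552  26.        ]
 [549.46408832 -55.88868901  26.        ]] lip ends [[546.37660765  43.39339398  58.        ]
 [543.48616215 -45.30855172  58.        ]
 [524.32773194  44.65862256  58.        ]
 [521.34879413 -46.00389565  58.        ]]
```

Request:
play_rows([
  {"slide": [0, -0.3, 0], "rot": [0, 0, 0], "gripper": 0.5},
  {"slide": [0, -0.6, 0], "rot": [0, 0, 0], "gripper": 0.5},
  {"slide": [0, -0.8, 0], "rot": [0, 0, 0], "gripper": 0.5},
  {"slide": [0, -0.9, 0], "rot": [0, 0, 0], "gripper": 0.5},
  {"slide": [0, -0.9, 0], "rot": [0, 0, 0], "gripper": 0.5},
])

```text
time: 6.0
tool_pos: [473.7, 11.9, 70.3]
eef_rot: [3.141, -0.053, 0.003]
wrist_force: [-0.0, -2.9, 6.5]
opening: 0.58
gripper_force: 30.0
```

Request:
play_rows([
  {"slide": [0, -0.2, 0], "rot": [0, 0, 0], "gripper": 0.5},
  {"slide": [0, -0.2, 0], "rot": [0, 0, 0], "gripper": 0.5},
])

```text
time: 6.25
tool_pos: [473.8, 13.9, 70.2]
eef_rot: [3.141, -0.053, 0.002]
wrist_force: [-1.5, -1.2, 6.4]
opening: 0.584
gripper_force: 30.0
```

Request:
play_rows([
  {"slide": [0, 0, 0], "rot": [0, 0, 0], "gripper": 1},
  {"slide": [0, 0, 0], "rot": [0, 0, 0], "gripper": 1},
  {"slide": [0, 0, 0], "rot": [0, 0, 0], "gripper": 1},
  {"slide": [0, 0, -3], "rot": [0, 0, 0], "gripper": 1},
  {"slide": [1, 0, -8], "rot": [0, 0, 0], "gripper": 1},
  {"slide": [4, -2, -13], "rot": [0, 0, 0], "gripper": 1},
  {"slide": [8, -4, -16], "rot": [0, 0, 0], "gripper": 1},
  {"slide": [8, -4, -16], "rot": [0, 0, 0], "gripper": 1},
  {"slide": [8, -4, -16], "rot": [0, 0, 0], "gripper": 1},
])

```text
time: 7.38
tool_pos: [553.5, 51.2, 228.5]
eef_rot: [-3.141, 0.053, 0.004]
wrist_force: [-0.0, -0.7, 0.0]
opening: 1.004
gripper_force: 0.0
```

```bash
python3 - <<'E'
from h import *
wr("w4")
E
```

```text
cam [633.8  48.  356.6] tool [553.5  51.2 228.5] [-3.141  0.053  0.004] 7.375
```

View pics/w4.png

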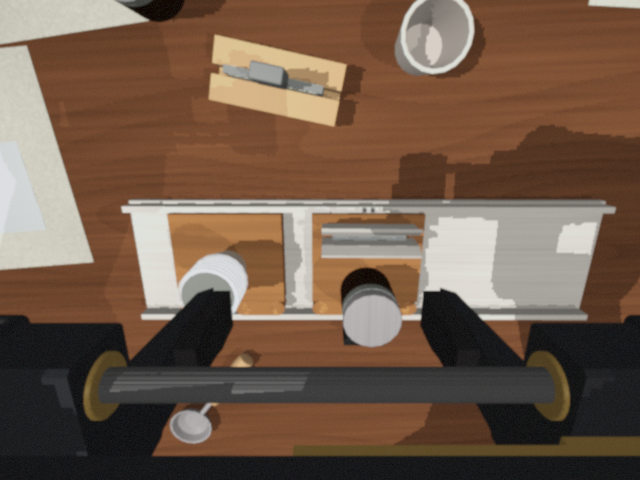

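The carrier's front edge spans columns 312 to 424, so its middle (368) lines up with the marks at (368,210): it is at the station. The rack corners are at (216,35), (347,64), (337,126) and (209,100), and the tab top is at about (268,71).

```bash
python3 - <<'E'
from h import *;from rig import r
load("w4")
k=[(-25,-55,32),(-25,55,32),(25,55,32),(25,-55,32)]
q,e=fit(body,[("w4",k,[(337,126),(209,100),(216,35),(347,64)])],[670,88,-.2]);print("rack",q,e)
print("tab",bp("w4",[268,71],88))
print("marks",bp("w4",[368,210],22),"carrier",bp("w4",[[312,213],[424,213]],26),"rail ends",bp("w4",[[123,209],[613,209]],22))
print("channel ends tops",bp("w4",[[322,229],[422,230]],57),bp("w4",[[322,252],[422,253]],61))
delta(r.get_state(),[q[0],q[1],150],q[2]-np.pi/2);delta(r.get_state(),[q[0],q[1],150],q[2]+np.pi/2);print(r.get_state()["qpos"])
E
```

```text
rack [ 6.70229464e+02  8.75767340e+01 -2.26275818e-01] [[-1.4, -0.1], [1.0, -0.0], [-0.4, 0.2], [0.7, -0.1]]
tab [[671.26296647  87.00800896  88.        ]]
marks [[554.82824571   9.80762567  22.        ]] carrier [[554.59157642  64.14144465  26.        ]
 [551.0405086  -43.64419195  26.        ]] rail ends [[ 563.6521963   247.51973407   22.        ]
 [ 547.98719427 -228.02659365   22.        ]]
channel ends tops [[547.21368441  54.43592522  57.        ]
 [543.37235738 -34.10642805  57.        ]] [[527.02910394  55.1302479   61.        ]
 [523.13465399 -34.11647396  61.        ]]
tool x yaw -0.034 slide [11.58 -4.05  7.81] rotz 1.7631
tool x yaw -0.034 slide [11.58 -4.05  7.81] rotz -1.3785
[-1.20997491e-01  4.12727522e-01  1.32725340e+00 -9.69627369e-05
  1.40483090e+00  1.48382171e+00]
```

Request:
play_rows([
  {"slide": [11.65, -4.03, 5], "rot": [0, 0, -1.3785], "gripper": 0.8},
  {"slide": [11.65, -4.03, 5], "rot": [0, 0, -1.3785], "gripper": 0.6},
  {"slide": [11.65, -4.03, 5], "rot": [0, 0, -1.3785], "gripper": 0.6},
  {"slide": [11.65, -4.03, 5], "rot": [0, 0, -1.3785], "gripper": 0.6},
  {"slide": [11.65, -4.03, 5], "rot": [0, 0, -1.3785], "gripper": 0.6},
  {"slide": [11.65, -4.03, 5], "rot": [0, 0, -1.3785], "gripper": 0.6},
  {"slide": [11.65, -4.03, 5], "rot": [0, 0, -1.3785], "gripper": 0.6},
  {"slide": [11.65, -4.03, 5], "rot": [0, 0, -1.3785], "gripper": 0.6},
  {"slide": [11.65, -4.03, 5], "rot": [0, 0, -1.3785], "gripper": 0.6},
  {"slide": [11.65, -4.03, 5], "rot": [0, 0, -1.3785], "gripper": 0.6},
])

```text
time: 8.68
tool_pos: [671.9, 87.3, 179.3]
eef_rot: [-2.459, -1.954, 0.001]
wrist_force: [-0.3, -0.5, 0.3]
opening: 0.596
gripper_force: 0.0
```

```bash
python3 - <<'E'
from h import *;from rig import r
wr("w5");delta(r.get_state(),[670.7,87.3,74],-.2263+np.pi/2)
E
```

```text
cam [690.2 164.5 307.5] tool [671.9  87.3 179.3] [-2.459e+00 -1.954e+00  1.000e-03] 8.675
tool x yaw 1.3433 slide [-0.04 -0.12 10.54] rotz -0.0012
```

View pics/w5.png

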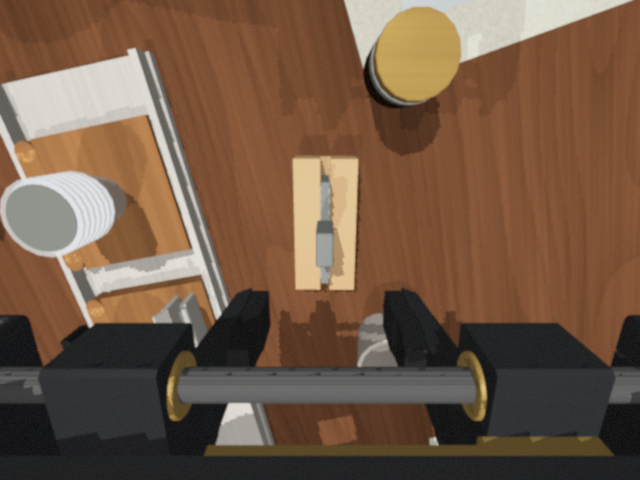

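The rack is upright in the image. The tab top's centre is near (325,251), the plate runs from row 177 to 284, and the cup rim is near (375,330), close to the right finger.

```bash
python3 - <<'E'
from h import *;from rig import r
load("w5");load("w4");s=r.get_state();R,p=tool(s)
f=lambda n,uv,z:((bp(n,uv,z)-p)@R/10).round(2).tolist()
print("tab",f("w5",[[325,233],[325,269]],88)," plate",f("w5",[[325,177],[325,284]],52),"rack ends",f("w5",[[325,157],[325,290]],32))
print("cup (tool cm)",f("w4",[[402,30],[474,30],[438,72]],60), f("w4",[[396,50],[434,76]],0))
E
```

```text
tab [[1.36, -0.08, 9.14], [-1.16, -0.09, 9.14]]  plate [[4.5, -0.1, 12.74], [-3.94, -0.1, 12.74]] rack ends [[5.75, -0.11, 14.74], [-5.43, -0.11, 14.74]]
cup (tool cm) [[-8.92, 4.89, 11.94], [-14.15, 5.92, 11.94], [-12.36, 2.68, 11.94]] [[-9.65, 4.81, 17.94], [-13.64, 3.41, 17.94]]
```

Request:
play_rows([
  {"slide": [0.1, -0.1, 5], "rot": [0, 0, 0], "gripper": 0.6},
  {"slide": [0.1, -0.1, 9], "rot": [0, 0, 0], "gripper": 0.6},
  {"slide": [0.1, -0.1, 10.5], "rot": [0, 0, 0], "gripper": 0.6},
  {"slide": [0.1, -0.1, 10.5], "rot": [0, 0, 0], "gripper": 0.6},
  {"slide": [0.1, -0.1, 10.5], "rot": [0, 0, 0], "gripper": 0.05},
  {"slide": [0.1, -0.1, 10.5], "rot": [0, 0, 0], "gripper": 0.05},
  {"slide": [0.1, -0.1, 10.5], "rot": [0, 0, 0], "gripper": 0.05},
  {"slide": [0.1, -0.1, 10.5], "rot": [0, 0, 0], "gripper": 0.05},
  {"slide": [0.1, -0.1, 10.5], "rot": [0, 0, 0], "gripper": 0.05},
], newtons=50)

```text
time: 9.85
tool_pos: [671.8, 88.8, 75.0]
eef_rot: [2.458, 1.957, 0.001]
wrist_force: [-0.6, 0.1, 0.7]
opening: 0.129
gripper_force: 50.0
```

Request:
play_rows([
  {"slide": [0, 0, -2], "rot": [0, 0, 0], "gripper": 0.05},
  {"slide": [0, 0, -5], "rot": [0, 0, 0], "gripper": 0.05},
  {"slide": [0, 0, -8], "rot": [0, 0, 0], "gripper": 0.05},
  {"slide": [0, 0, -10], "rot": [0, 0, 0], "gripper": 0.05},
  {"slide": [0, 0, -10], "rot": [0, 0, 0], "gripper": 0.05},
])

```text
time: 10.48
tool_pos: [672.1, 88.8, 176.1]
eef_rot: [2.456, 1.956, 0.003]
wrist_force: [-0.4, -0.1, -0.9]
opening: 0.134
gripper_force: 50.0
```

```bash
python3 - <<'E'
from h import *;from rig import r
delta(r.get_state(),[535,10.8,165],-.033+np.pi/2)
E
```

```text
tool x yaw 1.3448 slide [-10.68 -11.61   1.07] rotz -0.193
```

Request:
play_rows([
  {"slide": [-3, -3.3, 0], "rot": [0, 0, -0.05], "gripper": 0.05},
  {"slide": [-6, -6.5, 0], "rot": [0, 0, -0.1], "gripper": 0.05},
  {"slide": [-9, -9.8, 0], "rot": [0, 0, -0.15], "gripper": 0.05},
  {"slide": [-10.7, -11.6, 0], "rot": [0, 0, -0.193], "gripper": 0.05},
  {"slide": [-10.7, -11.6, 0], "rot": [0, 0, -0.193], "gripper": 0.05},
  {"slide": [-10.7, -11.6, 0], "rot": [0, 0, -0.193], "gripper": 0.05},
  {"slide": [-10.7, -11.6, 0], "rot": [0, 0, -0.193], "gripper": 0.05},
])

```text
time: 11.35
tool_pos: [535.3, 11.0, 174.3]
eef_rot: [-2.257, -2.185, 0.0]
wrist_force: [-0.1, -0.3, -0.8]
opening: 0.132
gripper_force: 50.0
```

```bash
python3 - <<'E'
from h import *;from rig import r;import cv2
wr("w6");a=r.snapshot("scene")["pixels"][170:330,180:420];b=r.snapshot("side")["pixels"][100:340,240:480]
w=cv2.imread("pics/w6.png")[120:440,160:480]
cv2.imwrite("pics/m6.png",np.hstack([cv2.resize(w,(480,480)),cv2.resize(b,(320,320),interpolation=2) if 0 else np.vstack([cv2.resize(a,(320,213)),cv2.resize(b,(267,267)).copy() if 0 else cv2.resize(b,(320,267))])]))
E
```

```text
cam [538.   90.2 302.6] tool [535.3  11.  174.3] [-2.257 -2.185  0.   ] 11.35
```

View pics/m6.png

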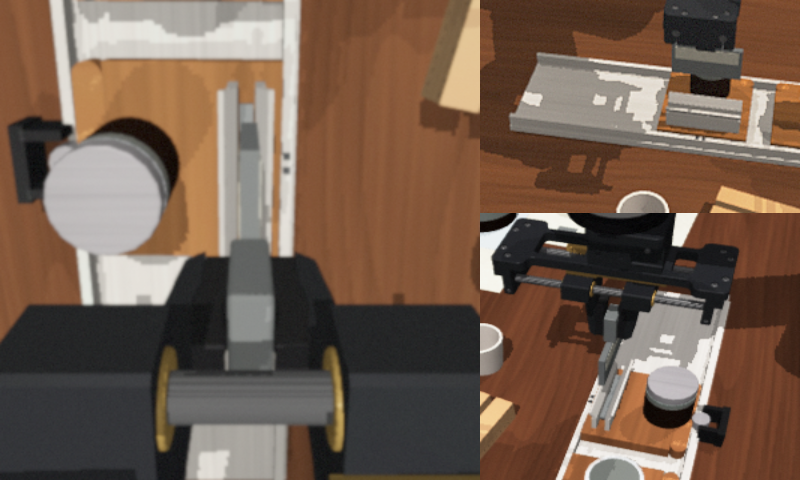

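The holder is gripped and upright above the channel. In the mosaic, the channel's inner edges are about columns 237 and 256 near row 90, and the plate's far end is at (248,106). The roller sits beside the carrier.

```bash
python3 - <<'E'
from h import *;from rig import r
load("w6");s=r.get_state();R,p=tool(s)
g=lambda m:np.array(m)/1.5+[160,120]
f=lambda m,z:((bp("w6",g(m),z)-p)@R*1).round(1).tolist()
print("mouth walls outer",f([[219,92],[237,92]],61),f([[256,85],[273,85]],57))
print("plate end",f([[240,106],[257,106]],151.3),"tab top",f([[231,290],[273,290]],187),"tab ends",f([[250,290],[250,368]],187))
print("marks mid",f([287,163],22),"carrier far edge",f([150,60],26))
print("rail edge dir",f([[297,0],[294,250]],22))
E
```

```text
mouth walls outer [[44.2, -13.6, 113.5], [44.2, -5.4, 113.5]] [[46.8, 3.3, 117.5], [46.8, 11.1, 117.5]]
plate end [[53.3, -2.4, 23.2], [53.3, 2.5, 23.2]] tab top [[13.9, -4.2, -12.5], [13.9, 6.2, -12.5]] tab ends [[13.9, 0.5, -12.5], [-8.9, 0.5, -12.5]]
marks mid [[-0.5, 21.0, 152.5]] carrier far edge [[55.4, -50.7, 148.5]]
rail edge dir [[84.6, 24.1, 152.5], [-53.2, 26.3, 152.5]]
```

```bash
python3 - <<'E'
from h import *;from rig import r;import cv2
load("w6");s=r.get_state();R,p=tool(s)
im=cv2.cvtColor(cv2.imread("pics/w6.png"),6);c=im[150:372,322:330].mean(1).round().astype(int)
d=np.abs(np.diff(c.astype(int)));print([(150+i,int(c[i]),int(c[i+1])) for i in np.where(d>9)[0]])
f=lambda v,z:((bp("w6",[326,v],z)-p)@R)[0][0].round(1)
for x,z,n in((40,151,"plate top"),(40,109,"plate bot"),(12,187,"tab top"),(12,151,"tab bot"),(-12,187,"tabtop near")):
    print(n,proj("w6",(R@np.array([x,0,p[2]-z])+p)).round(1))
E
```

```text
[(np.int64(157), 210, 198), (np.int64(158), 198, 165), (np.int64(159), 165, 119), (np.int64(161), 114, 125), (np.int64(188), 126, 138), (np.int64(189), 138, 152), (np.int64(200), 152, 135), (np.int64(201), 135, 109), (np.int64(202), 109, 99), (np.int64(219), 108, 127), (np.int64(220), 127, 141), (np.int64(278), 132, 115), (np.int64(279), 115, 101), (np.int64(315), 104, 119), (np.int64(316), 119, 136), (np.int64(346), 138, 124), (np.int64(347), 124, 100), (np.int64(365), 87, 74), (np.int64(366), 74, 54), (np.int64(369), 56, 66), (np.int64(370), 66, 78)]
plate top [[325.5 220.4]]
plate bot [[325.8 201.5]]
tab top [[325.3 318. ]]
tab bot [[325.5 278.4]]
tabtop near [[325.3 372.1]]
```

Comparing predicted and seen edges (plate ends 220/201, tab 279) puts the holder centred in the grip to about 0.5 mm. Lowering into the flare.

Request:
play_rows([
  {"slide": [0, -0.1, 2], "rot": [0, 0, 0], "gripper": 0.05},
  {"slide": [0, -0.1, 4], "rot": [0, 0, 0], "gripper": 0.05},
  {"slide": [0, -0.1, 5], "rot": [0, 0, 0], "gripper": 0.05},
  {"slide": [0, -0.1, 5.6], "rot": [0, 0, 0], "gripper": 0.05},
  {"slide": [0, -0.1, 6], "rot": [0, 0, 0], "gripper": 0.05},
  {"slide": [0, -0.1, 6.2], "rot": [0, 0, 0], "gripper": 0.05},
  {"slide": [0, -0.1, 6.2], "rot": [0, 0, 0], "gripper": 0.05},
], newtons=60)

```text
time: 12.38
tool_pos: [533.7, 10.6, 112.9]
eef_rot: [2.258, 2.184, 0.0]
wrist_force: [0.1, 0.4, -1.0]
opening: 0.128
gripper_force: 60.0
```

Request:
play_rows([
  {"slide": [0, 0, 0.2], "rot": [0, 0, 0], "gripper": 0.05},
  {"slide": [0, 0, 0.4], "rot": [0, 0, 0], "gripper": 0.05},
  {"slide": [0, 0, 0.6], "rot": [0, 0, 0], "gripper": 0.05},
  {"slide": [0, 0, 0.8], "rot": [0, 0, 0], "gripper": 0.05},
  {"slide": [0, 0, 0.8], "rot": [0, 0, 0], "gripper": 0.05},
])

```text
time: 13.0
tool_pos: [533.5, 10.6, 104.6]
eef_rot: [-2.258, -2.184, 0.0]
wrist_force: [0.1, 0.2, -0.5]
opening: 0.136
gripper_force: 60.0
```

Request:
play_rows([
  {"slide": [0, 0, 0.2], "rot": [0, 0, 0], "gripper": 0.05},
  {"slide": [0, 0, 0.4], "rot": [0, 0, 0], "gripper": 0.05},
  {"slide": [0, 0, 0.6], "rot": [0, 0, 0], "gripper": 0.05},
  {"slide": [0, 0, 0.7], "rot": [0, 0, 0], "gripper": 0.05},
  {"slide": [0, 0, 0.7], "rot": [0, 0, 0], "gripper": 0.05},
  {"slide": [0, 0, 0.7], "rot": [0, 0, 0], "gripper": 0.05},
])

```text
time: 13.75
tool_pos: [533.8, 10.5, 98.1]
eef_rot: [2.257, 2.184, 0.001]
wrist_force: [-2.3, -0.0, 5.9]
opening: 0.129
gripper_force: 60.0
```

Request:
play_rows([
  {"slide": [0, 0, 0.1], "rot": [0, 0, 0], "gripper": 0.05},
  {"slide": [0, 0, 0.2], "rot": [0, 0, 0], "gripper": 0.05},
  {"slide": [0, 0, 0.2], "rot": [0, 0, 0], "gripper": 0.05},
  {"slide": [0, 0, 0.2], "rot": [0, 0, 0], "gripper": 0.05},
])

```text
time: 14.25
tool_pos: [533.8, 10.6, 96.2]
eef_rot: [2.257, 2.184, 0.001]
wrist_force: [-1.3, 0.3, 6.9]
opening: 0.132
gripper_force: 60.0
```

Request:
play_rows([
  {"slide": [0, 0, 0.1], "rot": [0, 0, 0], "gripper": 0.05},
  {"slide": [0, 0, 0.1], "rot": [0, 0, 0], "gripper": 0.05},
  {"slide": [0, 0, 0.1], "rot": [0, 0, 0], "gripper": 0.05},
])

```text
time: 14.62
tool_pos: [533.8, 10.5, 95.3]
eef_rot: [2.257, 2.184, 0.001]
wrist_force: [-1.1, 1.2, 7.6]
opening: 0.13
gripper_force: 60.0
```

Request:
play_rows([
  {"slide": [0, 0, 0.1], "rot": [0, 0, 0], "gripper": 0.05},
  {"slide": [0, 0, 0.1], "rot": [0, 0, 0], "gripper": 0.05},
  {"slide": [0, 0, 0.1], "rot": [0, 0, 0], "gripper": 0.05},
])

```text
time: 15.0
tool_pos: [533.9, 10.6, 94.8]
eef_rot: [2.257, 2.184, 0.001]
wrist_force: [-3.5, -0.3, 13.2]
opening: 0.13
gripper_force: 60.0
```

The force jumped from 7.6 to 13.2 N over the last step, so the pad is on its stop. Final check by camera.

```bash
python3 - <<'E'
from h import *;from rig import r;import cv2
wr("w7");a=r.snapshot("scene")["pixels"][170:350,190:510];b=r.snapshot("side")["pixels"][150:450,200:440]
w=cv2.imread("pics/w7.png")[80:440,140:500]
cv2.imwrite("pics/m7.png",np.hstack([np.vstack([cv2.resize(a,(400,225)),cv2.resize(w,(400,375))]),cv2.resize(b,(400,600))]))
s=r.get_state();print(s["wrist_force"],s["tool_pos"])
E
```

```text
cam [536.4  89.8 223.1] tool [533.9  10.6  94.8] [2.257e+00 2.184e+00 1.000e-03] 15.0
[-2.86017278 -0.54091721 13.76552326] [533.8876682   10.53949038  94.84939532]
```

View pics/m7.png

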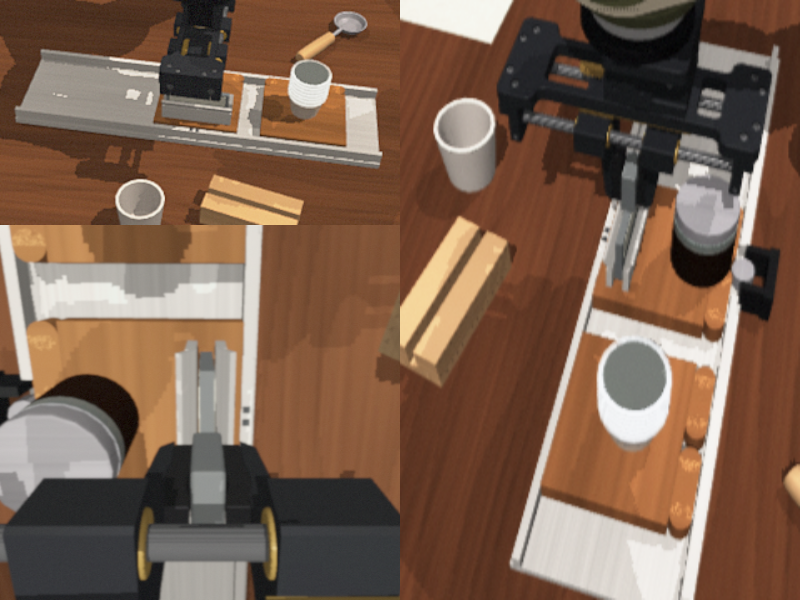

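The holder stands upright in the channel between the walls at mosaic columns 185 to 230. The rack is empty, and the cups and roller are in place.

```bash
python3 - <<'E'
from rig import r
print(r.sign_off())
E
```

```text
the job is handed in; nothing more can be done
None
```

I handed the job in with the bean-jar carrier at the middle station and the label holder upright behind its lip, held down at about 14 N, which is past the 8.4 N the pad needs at its stop. The cup carrier was not touched; the sign-off gave no verdict.

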